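Check a sample-tray frame for square with two slide rules

TASK

Check the sample-tray frame for square: draw out each slide rule along its diagonal until the pin in the far corner stands fully inside the ring at the rule's tip, without racking the frame. Then compare the two diagonals and push the black tally fully to the end of its track beside the far corner where the longer diagonal ends, leaving both rules set and the things around undisturbed.

Things in the scene. Friction and masses are not known exactly. Their poses are not given: they have to be found in the camera images.
- jig: grey checking board, 290 x 310 x 12 mm, fixed to the bench; carries frame, rules and tally. Origin on its underside, 20 mm nearer the robot than its middle; x points away from the robot, y to the left along the frame's near and far bars, z up
- pivot_l (a point): axis of the rule pivot pin at the frame's near left corner; the right slide rule swings about it (point at the height of the sleeve's underside)
- pivot_r (a point): axis of the rule pivot pin at the frame's near right corner; the left slide rule swings about it (point at the height of the sleeve's underside)
- corner_l (a point): top of the dark steel pin, diameter 8 mm, in the frame's far left corner, 43 mm above the table. The frame is a four-sided aluminium tray frame of 16 mm bar, 200 mm wide and 160 mm deep between its corner pins, stiffly pinned at the corners and out of square by up to 9 degrees either way: its far bar is shifted to the left or to the right, so that the two diagonals (pivot_r to corner_l, and pivot_l to corner_r) differ by up to 40 mm. Both would be 256 mm if it were square
- corner_r (a point): top of the dark steel pin, diameter 8 mm, in the frame's far right corner, 31 mm above the table
- ring_l (a point): centre of the open sighting ring (outside diameter 30, hole 20 mm) at the tip of the left (upper) slide rule: a white sleeve 18 mm wide that swings level about the pin at the frame's near right corner, with a steel tongue that slides out of it lengthwise. The ring starts about 15 to 80 mm short of and beside its corner pin and can be pulled out to 298 mm from its pivot. Sleeve and tongue stay where they are left (about 1 N moves them). Ring top about 48 mm above the table
- knob_l (a point): middle of the upright round black knob (diameter 14, height 35 mm) on the tongue of the left (upper) slide rule, 30 mm back from the ring's centre towards the rule's pivot, on the line from pivot to ring. Moving the knob both swings and extends the rule. Knob middle 65.5 mm above the table, its foot (top of the tongue) 17.5 mm lower
- ring_r (a point): centre of the open sighting ring (outside diameter 30, hole 20 mm) at the tip of the right (lower) slide rule: a white sleeve 18 mm wide that swings level about the pin at the frame's near left corner, with a steel tongue that slides out of it lengthwise. The ring starts about 15 to 80 mm short of and beside its corner pin and can be pulled out to 298 mm from its pivot. Sleeve and tongue stay where they are left (about 1 N moves them). Ring top about 36 mm above the table
- knob_r (a point): middle of the upright round black knob (diameter 14, height 35 mm) on the tongue of the right (lower) slide rule, 30 mm back from the ring's centre towards the rule's pivot, on the line from pivot to ring. Moving the knob both swings and extends the rule. Knob middle 53.5 mm above the table, its foot (top of the tongue) 17.5 mm lower
- tally (a joint): travel in m of the black tally block along its straight track beyond the frame's far bar: 0 at the right-hand end stop, 0.160 at the left-hand end stop (towards the jig's +y), starts near the middle. Stays where it is left; about 2 N pushes it
- tally_top (a point): middle of the top of the tally block, 67 mm above the table. The block is 20 mm along the track, 28 mm across it and 40 mm tall; its track is 14 mm high, 40 mm wide, 210 mm long, parallel to the jig's y
- tube_rack: bystander: white rack with capped tubes, 70 x 160 x 96 mm, origin at the centre of its underside
- reagent: bystander: white bottle, diameter 60, height 130 mm, origin at the centre of its underside
- beaker: bystander: open white cup, diameter 70, height 80 mm, origin at the centre of its underside

How it is judged:
On the way, in this order (a step that is already met when the one before it is completed fails the run):
1. both slide rules are set: each ring's centre within 6.5 mm of its corner pin, seen from above (horizontal distance between ring_l and corner_l below 0.0065 m and horizontal distance between ring_r and corner_r below 0.0065 m), for 0.3 s.
2. with both rules still set, the tally stands within 15 mm of the end stop beside the longer diagonal's far corner (either end if the diagonals agree within about 6 mm) (all of step 1 and ((horizontal distance between pivot_r and corner_l above 0.2531 m and value of joint tally above 0.145 m) or (horizontal distance between pivot_r and corner_l below 0.2591 m and value of joint tally below 0.015 m))), for 0.2 s.
At the end, for the whole second after the job is handed in: each ring's centre is within 6.5 mm (seen from above) of its far corner pin, and the tally rests within 15 mm of the end stop on the side of the longer diagonal's far corner; if the diagonals agree within about 6 mm, either end will do (all of step 2 and velocity of joint tally between -0.01 and 0.01 m/s); the robot touches nothing.
It fails at once if the frame is racked: a far corner moves more than 6 mm (distance of any of corner_l, corner_r from where it was at the start of the episode above 0.006 m).
It fails at once if a bystander is moved more than 25 mm (distance of any of tube_rack, reagent, beaker from where it was at the start of the episode above 0.025 m).
It also fails if it takes over 51 s, if anything falls off the work surface, if the arm or the gripper's body presses on something with over 40 N, if the wrist force passes 120 N, or if a joint passes its speed limit or range.

ROBOT

A 6-joint arm with a two-finger parallel gripper is mounted at the origin on the work surface. World frame = base frame: x ahead of the robot, y to its left, z up, the work surface at z = 0. Lengths are in m, angles in rad, forces in N, time in s.
With the tool pointing down it reaches from about 0.35 to 0.975 m from the base axis. Payload 4.9 kg.
Tool frame: the origin (TCP) lies on the centre line of the jaws, within the pads' length; the fingertips stand 8 mm ahead of it and the grasp point (between the pads) lies 11 mm behind it; z points along the fingers, y is the direction in which the jaws open and shut (so a half turn about z gives the same grasp; the last joint's range is limited). The gripper opens to 85 mm and grips with 20 to 120 N. Pads are 22 mm wide; open, the fingers measure 114 mm over their backs; the gripper's body (76 mm by 85 mm) begins 54 mm behind the grasp point. The pads swing forward as they close: fully open they stand 13 mm farther back than shut.
Start: joints at [1.045, 0.053, 1.613, -0, 1.476, -0.119], TCP at [0.247, 0.574, 0.239] pointing down, gripper open.
Joint ranges: [-3.01, 3.01], [-1.01, 2.22], [0.06, 2.58], [-1.02, 4.17], [0.09, 2.62], [-3.14, 3.14]. Speed limits (rad/s): [2.57, 2.57, 3.14, 3.14, 3.14, 3.14].

INTERFACE

Orientations are given as a rotation vector (axis times angle).
In Python, from station import get_obs, get_image, calibration, finish_job gives the robot as it stands. The module is installed in compiled form; this text tells all that it offers.
- The arm moves only by the shell command python3 -m jog 'ROWS' [FORCE]. ROWS is JSON, a list of rows, each a list of 7 numbers: the shift along the tool's x, y, z in cm, then the turn, a rotation vector about the tool's x, y, z in rad, then the closure in counts, from 0 (fully open) to 255 (shut). In form: [[dx, dy, dz, ax, ay, az, jaw], ...]. A call has 1 to 8 rows; each row is the pose to reach, as a shift and turn from the pose measured when the call began, along the tool's axes at that moment; what a row does not reach only later rows make up. A row lasts 1/12 s, in which the tool goes at most 41.7 mm and 7.16 degrees, less where a joint would pass 70% of its speed; a pose out of reach is approached as far as the arm can. A call with a gripper value outside its range is refused whole. The fingers move at their own pace and stop on an object; FORCE is the grip in N (left out, the last holds). Time passes only in rows, so rows that repeat a pose let the fingers close. It gives the time, the measured TCP pose, the force and the opening at its end, in the units of the state.
- get_obs(): the state, without advancing time (a new reading comes with each control period).
- get_image(name): name is "side" or "top"; returns the picture (420x560x3 uint8, red, green, blue); there is no depth.
- calibration(name): a dict with "vfov" (degrees; the focal length in pixels is half the picture's height over the tangent of half this angle, whatever the lens; pixels are square), "cx", "cy" (the principal point, pixels), "R" (3x3) and "t" (3): a world point X has camera coordinates R X + t. Camera axes: x right, y down, z forward; pixel columns grow to the right and rows downward; lengths in m; the calibration is good to about 2 mm. A picture is of the moment at which its call begins. calibration takes no time and is no camera call.
- finish_job(): hands the job in, once; it reports no verdict.
The state is a dict: "t": time; "q": joint angles; "dq": joint speeds; "effort": joint torques, N m; "tool_pos": TCP position; "tool_rot": TCP orientation; "contact_force": force on the tool from outside, world axes, zero at the start; "wrist_torque": the same for the moment, N m; "opening": finger opening in m.
Only numpy, scipy, OpenCV 4.12 (cv2) and the standard library are available. Lean on these libraries where they do the work, as an engineer would, in place of code of your own. Each camera call takes 0.05 s, during which the arm holds its last target. There are 200 camera calls.

## Working session

There is one attempt and no reset: what is moved stays moved. The work goes in short steps, Python scripts to look and compute and a shell command to move; the robot and the scene stay as the last step left them, time stands still between calls to the robot, and variables do not carry over. Pictures are saved under pics/ and viewed, about 8 in all and at most 12, crops included, and the job is handed in when it is done.

```bash
mkdir -p pics; cat > h.py <<'E'
import numpy as np, cv2
from station import *
def cam(n):
    c=calibration(n); f=210/np.tan(np.radians(c["vfov"])/2)
    return np.array(c["R"]),np.array(c["t"]),f,c["cx"],c["cy"]
def ray(n,u,v,z):
    R,t,f,cx,cy=cam(n); d=R.T@np.array([(u-cx)/f,(v-cy)/f,1]); o=-R.T@t
    return o+d*(z-o[2])/d[2]
def proj(n,X):
    R,t,f,cx,cy=cam(n); p=R@np.array(X)+t; return p[:2]/p[2]*f+[cx,cy]
def snap(n,f,crop=None,s=1):
    im=get_image(n); cv2.imwrite('pics/full_'+f,im[:,:,::-1])
    if crop: x0,y0,x1,y1=crop; im=im[y0:y1,x0:x1]
    im=cv2.resize(im,None,fx=s,fy=s,interpolation=cv2.INTER_CUBIC)
    cv2.imwrite('pics/'+f,im[:,:,::-1])
E
python3 - <<'E'
from h import *
snap('top','t0.png',s=1.4); snap('side','s0.png',s=1.4)
for n in('top','side'): 
    R,t,f,cx,cy=cam(n); print(n,f,cx,cy,-R.T@t,R[2])
o=get_obs();print(o['t'],o['tool_pos'],o['tool_rot'],o['opening'])
E
```

```text
top 441.2034705835218 275.8330997624625 218.19998324968654 [0.41881707 0.00455455 1.42234591] [ 0.1014833  -0.00907288 -0.99479587]
side 443.57615960761285 275.0685735565935 207.44027795459687 [-0.02556396 -0.76452567  0.58702257] [ 0.52205769  0.70237398 -0.48386626]
0.1 [0.24699949 0.57351578 0.23819408] [-6.34466340e-01 -3.07624655e+00  2.76201075e-03] 0.0853906388136173
```

View pics/t0.png

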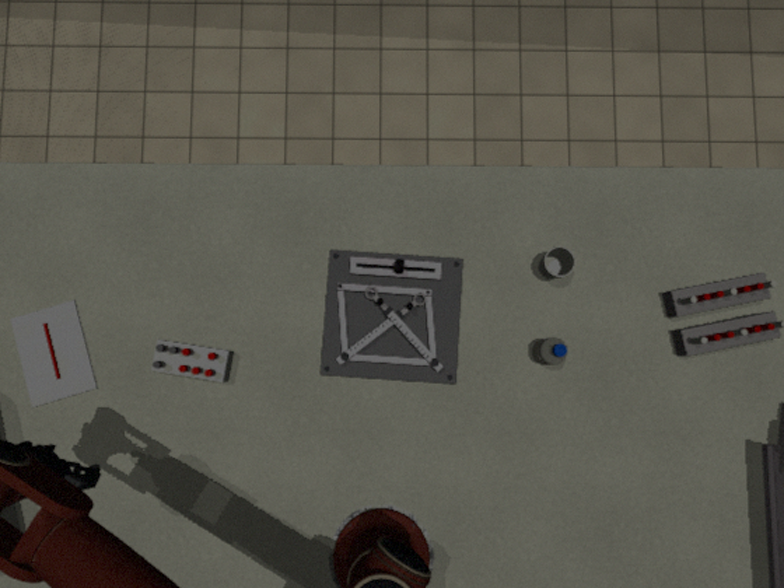

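View pics/s0.png

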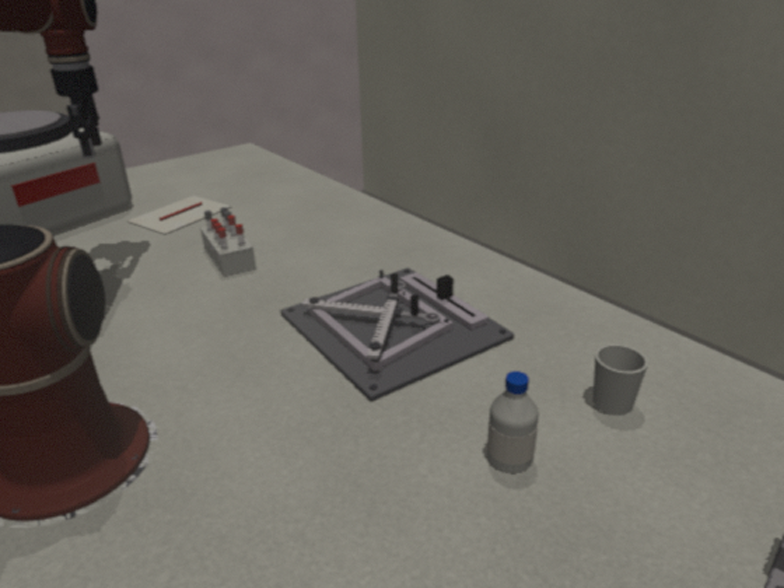

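The top view shows the jig around (390,315) in the scaled picture, with the frame, crossed rules and tally visible. I'll zoom in next.

```bash
python3 - <<'E'
from h import *
a=cv2.imread('pics/full_t0.png')[173:278,225:337]; b=cv2.imread('pics/full_s0.png')[185:285,195:370]
f=lambda i,s:cv2.convertScaleAbs(cv2.resize(i,None,fx=s,fy=s,interpolation=cv2.INTER_CUBIC),alpha=1.5)
cv2.imwrite('pics/t0c.png',f(a,5.7)); cv2.imwrite('pics/s0c.png',f(b,4.5))
E
```

```text
(no output)
```

View pics/t0c.png

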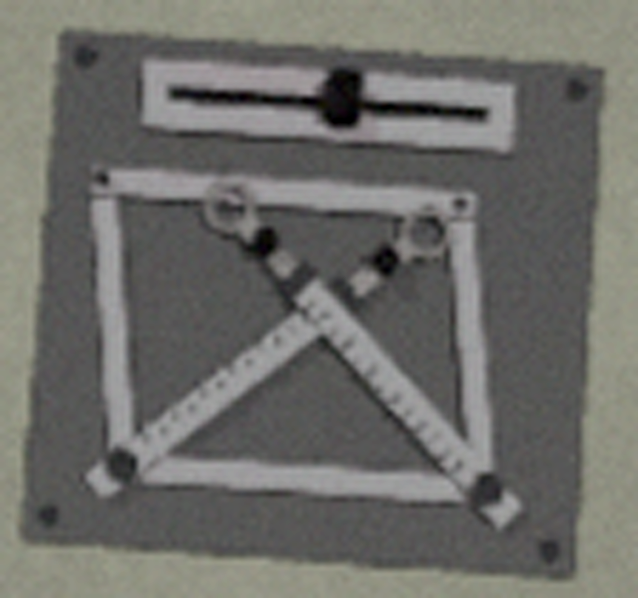

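View pics/s0c.png

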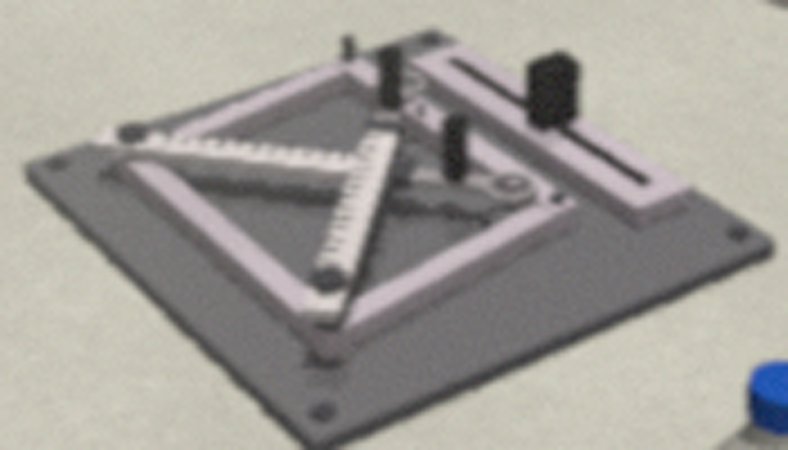

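```bash
cat >> h.py <<'E'
def c0(x,y,z): return ray('top',225+(x+.5)/5.7-.5,173+(y+.5)/5.7-.5,z)
def c1(x,y,z): return ray('side',195+(x+.5)/4.5-.5,185+(y+.5)/4.5-.5,z)
E
python3 - <<'E'
from h import *
np.set_printoptions(precision=4,suppress=True)
P={k:c0(*v) for k,v in dict(corner_l=(101,179,.043),corner_r=(460,205,.031),ring_l=(229,208,.048),knob_l=(263,240,.083),ring_r=(426,232,.036),knob_r=(386,262,.071),pivot_l=(121,463,.04),pivot_r=(487,490,.05),tally=(342,98,.067),j1=(63,32,.012),j2=(605,70,.012),j3=(22,540,.012),j4=(577,577,.012)).items()}
for k in P: print(k,P[k])
S={k:c1(*v) for k,v in dict(corner_l=(348,38,.043),corner_r=(559,198,.031),ring_r=(513,184,.036),knob_l=(391,48,.083),knob_r=(456,117,.071),tally=(552,60,.067)).items()}
for k in S: print('side',k,S[k])
d=lambda a,b:np.linalg.norm((P[a]-P[b])[:2])
print(d('pivot_r','corner_l'),d('pivot_l','corner_r'),d('pivot_r','ring_l'),d('pivot_l','ring_r'),d('pivot_l','pivot_r'),d('j1','j2'),d('j1','j3'))
o=get_obs()
from scipy.spatial.transform import Rotation as Ro
print(Ro.from_rotvec(o['tool_rot']).as_matrix())
E
```

```text
corner_l [0.6039 0.0979 0.043 ]
corner_r [ 0.5922 -0.1016  0.031 ]
ring_l [0.5876 0.0269 0.048 ]
knob_l [0.5661 0.008  0.083 ]
ring_r [ 0.5763 -0.0823  0.036 ]
knob_r [ 0.5559 -0.0585  0.071 ]
pivot_l [0.4475 0.0851 0.04  ]
pivot_r [ 0.4337 -0.1146  0.05  ]
tally [ 0.6461 -0.0345  0.067 ]
j1 [0.6921 0.1226 0.012 ]
j2 [ 0.6725 -0.1857  0.012 ]
j3 [0.405  0.1412 0.012 ]
j4 [ 0.3862 -0.168   0.012 ]
side corner_l [0.6036 0.0942 0.043 ]
side corner_r [ 0.5909 -0.1068  0.031 ]
side ring_r [ 0.5762 -0.0868  0.036 ]
side knob_l [0.5681 0.0061 0.083 ]
side knob_r [ 0.5597 -0.0596  0.071 ]
side tally [ 0.6465 -0.0388  0.067 ]
0.2721992414231933 0.2361880628806687 0.20903493632810538 0.21123733819198018 0.2001724401301331 0.308974051139454 0.28773704004866413
[[-0.9184  0.3957 -0.0009]
 [ 0.3957  0.9184 -0.0016]
 [ 0.0002 -0.0018 -1.    ]]
```

The frame's far bar is shifted left. The diagonals measure about 272 mm (left) and 236 mm (right), so the tally goes to the left end. First move is to the left knob.

```bash
python3 -m jog '[[-26,-19.7,0,0,0,0,130],[-26,-19.7,0,0,0,0,130],[-26,-19.7,0,0,0,0,130],[-26,-19.7,0,0,0,0,130],[-26,-19.7,0,0,0,0,130],[-26,-19.7,0,0,0,0,130],[-26,-19.7,0,0,0,0,130],[-26,-19.7,0,0,0,0,130]]' 30
cat > to.py <<'E'
import sys
from h import *
from scipy.spatial.transform import Rotation as Ro
o=get_obs();M=Ro.from_rotvec(o['tool_rot']).as_matrix()
t=np.array([float(a) for a in sys.argv[1:4]])
print('shift cm',np.round(M.T@(t-o['tool_pos'])*100,2),'tilt',np.round(M,3).tolist(),o['t'])
E
python3 to.py .567 .007 .14
```

```text
t: 0.77
tool_pos: [0.4084, 0.2873, 0.2381]
tool_rot: [-0.636, -3.076, 0.004]
contact_force: [0.5, 0.2, 0.7]
opening: 0.0419
shift cm [-25.67 -19.42   9.85] tilt [[-0.918, 0.396, -0.001], [0.396, 0.918, -0.002], [0.0, -0.002, -1.0]] 0.7667
```

```bash
python3 -m jog '[[-25.67,-19.42,9.85,0,0,0,130],[-25.67,-19.42,9.85,0,0,0,130],[-25.67,-19.42,9.85,0,0,0,130],[-25.67,-19.42,9.85,0,0,0,130],[-25.67,-19.42,9.85,0,0,0,130],[-25.67,-19.42,9.85,0,0,0,130],[-25.67,-19.42,9.85,0,0,0,130],[-25.67,-19.42,9.85,0,0,0,130]]'
python3 to.py .567 .007 .063
python3 - <<'E'
from h import *
im=get_image('side');cv2.imwrite('pics/s1.png',cv2.convertScaleAbs(cv2.resize(im[110:285,195:370],None,fx=3.4,fy=3.4,interpolation=cv2.INTER_CUBIC)[:,:,::-1],alpha=1.5))
E
```

```text
t: 1.43
tool_pos: [0.5646, 0.0098, 0.1406]
tool_rot: [-0.636, -3.075, 0.004]
contact_force: [1.6, 0.7, 0.8]
opening: 0.042
shift cm [-0.34 -0.14  7.76] tilt [[-0.918, 0.397, -0.002], [0.397, 0.918, -0.002], [0.001, -0.002, -1.0]] 1.4333
```

View pics/s1.png

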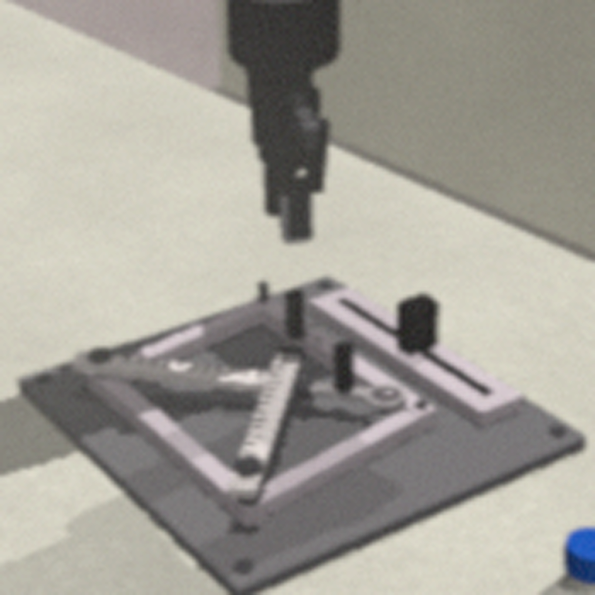

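The fingers (around 295,235) stand directly above the left knob (295,315), so I'll descend and grip.

```bash
python3 -m jog '[[-0.34,-0.14,3.5,0,0,0,130],[-0.34,-0.14,7,0,0,0,130],[-0.34,-0.14,7.76,0,0,0,130],[-0.34,-0.14,7.76,0,0,0,240],[-0.34,-0.14,7.76,0,0,0,240],[-0.34,-0.14,7.76,0,0,0,240],[-0.34,-0.14,7.76,0,0,0,240],[-0.34,-0.14,7.76,0,0,0,240]]' 30
python3 to.py .585 .0735 .063
```

```text
t: 2.15
tool_pos: [0.5684, 0.0017, 0.0607]
tool_rot: [-0.642, -3.074, 0.01]
contact_force: [1.3, 1.8, -2.1]
opening: 0.013
shift cm [ 1.35  7.25 -0.28] tilt [[-0.916, 0.4, -0.002], [0.4, 0.916, -0.006], [-0.0, -0.006, -1.0]] 2.15
```

```bash
python3 -m jog '[[0.2,1,-0.2,0,0,0,240],[0.4,2,-0.2,0,0,0,240],[0.6,3,-0.2,0,0,0,240],[0.7,4,-0.2,0,0,0,240],[0.9,5,-0.2,0,0,0,240],[1.0,6,-0.2,0,0,0,240],[1.1,6.8,-0.2,0,0,0,240],[1.1,6.8,-0.2,0,0,0,240]]'
python3 -m jog '[[0,0,0,0,0,0,240],[0,0,0,0,0,0,240]]'
python3 - <<'E'
from h import *
im=get_image('side');cv2.imwrite('pics/s2.png',cv2.convertScaleAbs(cv2.resize(im[150:285,225:355],None,fx=4.4,fy=4.4,interpolation=cv2.INTER_CUBIC)[:,:,::-1],alpha=1.5))
E
```

```text
t: 2.82
tool_pos: [0.5854, 0.0705, 0.0616]
tool_rot: [-0.64, -3.073, 0.007]
contact_force: [1.1, 0.9, -12.2]
opening: 0.0126
t: 2.98
tool_pos: [0.5855, 0.0711, 0.0615]
tool_rot: [-0.64, -3.073, 0.006]
contact_force: [-0.4, 1.0, -10.3]
opening: 0.013
```

View pics/s2.png

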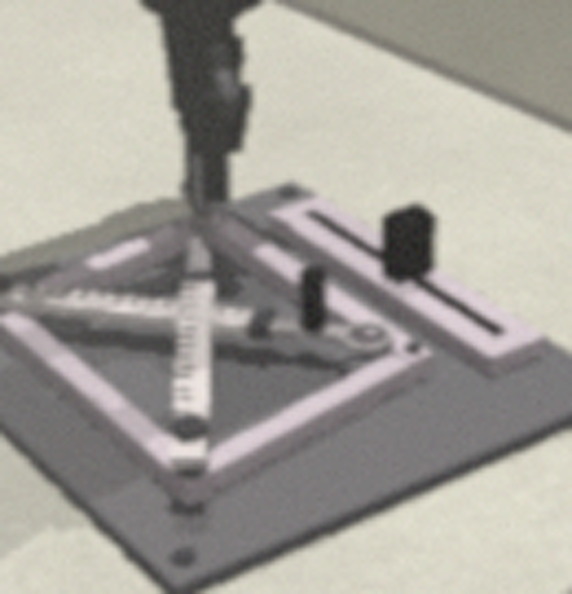

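The rule has swung toward the left corner pin, and the ring is hidden behind the fingers. I'll release and go to the right knob.

```bash
python3 -m jog '[[0,0,0.1,0,0,0,130],[0,0,0.1,0,0,0,130],[0,0,0.1,0,0,0,130],[0,0,-4,0,0,0,130],[0,0,-8,0,0,0,130]]'
python3 to.py .558 -.061 .12
```

```text
t: 3.45
tool_pos: [0.5842, 0.0708, 0.1409]
tool_rot: [-0.641, -3.069, 0.007]
contact_force: [0.9, 0.1, 0.8]
opening: 0.0419
shift cm [ -2.89 -13.11   2.15] tilt [[-0.916, 0.4, -0.008], [0.4, 0.916, -0.003], [0.006, -0.006, -1.0]] 3.45
```

```bash
python3 -m jog '[[-2.89,-13.11,1,0,0,0,130],[-2.89,-13.11,1,0,0,0,130],[-2.89,-13.11,1,0,0,0,130],[-2.89,-13.11,1,0,0,0,130],[-2.89,-13.11,1,0,0,0,130],[-2.89,-13.11,1,0,0,0,130]]'
python3 to.py .558 -.061 .052
python3 - <<'E'
from h import *
im=get_image('side');cv2.imwrite('pics/s3.png',cv2.convertScaleAbs(cv2.resize(im[150:285,225:355],None,fx=4.4,fy=4.4,interpolation=cv2.INTER_CUBIC)[:,:,::-1],alpha=1.5))
E
```

```text
t: 3.95
tool_pos: [0.5588, -0.0614, 0.1327]
tool_rot: [-0.644, -3.07, 0.006]
contact_force: [0.3, 0.5, -0.3]
opening: 0.0417
shift cm [0.06 0.04 8.07] tilt [[-0.916, 0.402, -0.006], [0.402, 0.916, -0.003], [0.004, -0.005, -1.0]] 3.95
```

View pics/s3.png

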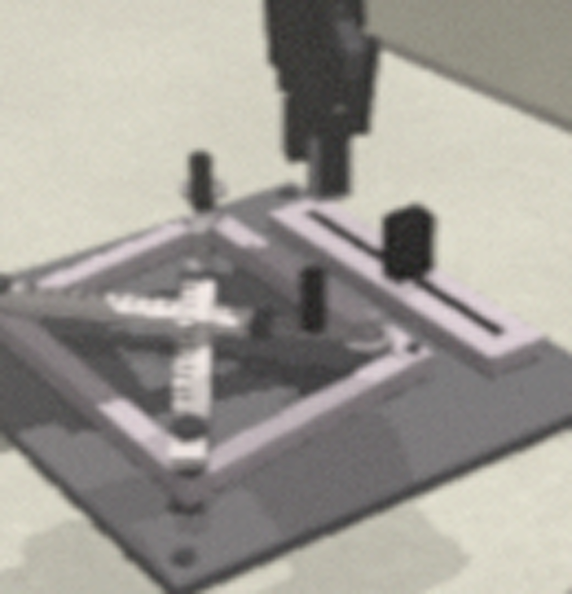

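The fingers (about 290–350 across) straddle the right knob's column (313). Descend, grip, then draw it out.

```bash
python3 -m jog '[[0.1,0,4,0,0,0,130],[0.1,0,7.5,0,0,0,130],[0.1,0,8.07,0,0,0,130],[0.1,0,8.07,0,0,0,240],[0.1,0,8.07,0,0,0,240],[0.1,0,8.07,0,0,0,240],[0.1,0,8.07,0,0,0,240],[0.1,0,8.07,0,0,0,240]]' 30
python3 to.py .5745 -.0795 .052
```

```text
t: 4.67
tool_pos: [0.5588, -0.0603, 0.0536]
tool_rot: [-0.642, -3.073, 0.006]
contact_force: [-0.1, 0.9, -0.7]
opening: 0.0128
shift cm [-2.21 -1.12  0.17] tilt [[-0.916, 0.4, -0.003], [0.4, 0.916, -0.003], [0.001, -0.004, -1.0]] 4.6667
```

```bash
python3 -m jog '[[-0.7,-0.4,0,0,0,0,240],[-1.4,-0.8,0,0,0,0,240],[-2.21,-1.12,0,0,0,0,240],[-2.21,-1.12,0,0,0,0,240],[-2.21,-1.12,0,0,0,0,240]]'
python3 -m jog '[[0,0,0,0,0,0,130],[0,0,0,0,0,0,130],[0,0,0,0,0,0,130],[0,0,-4,0,0,0,130],[0,0,-8,0,0,0,130],[0,0,-12,0,0,0,130],[0,0,-12,0,0,0,130]]'
python3 to.py .45 .3 .2
```

```text
t: 5.08
tool_pos: [0.5753, -0.0806, 0.0538]
tool_rot: [-0.644, -3.074, 0.007]
contact_force: [0.6, -0.9, -2.8]
opening: 0.0129
t: 5.67
tool_pos: [0.5809, -0.0813, 0.1851]
tool_rot: [0.64, 3.059, -0.008]
contact_force: [0.8, -0.8, 3.4]
opening: 0.0419
shift cm [27.25 29.68 -2.03] tilt [[-0.916, 0.401, 0.015], [0.401, 0.916, -0.009], [-0.017, -0.002, -1.0]] 5.6667
```

```bash
python3 -m jog '[[27.2,29.7,-2,0,0,0,130],[27.2,29.7,-2,0,0,0,130],[27.2,29.7,-2,0,0,0,130],[27.2,29.7,-2,0,0,0,130],[27.2,29.7,-2,0,0,0,130],[27.2,29.7,-2,0,0,0,130],[27.2,29.7,-2,0,0,0,130],[27.2,29.7,-2,0,0,0,130]]'
python3 - <<'E'
from h import *
a=get_image('top')[198:226,232:316];b=get_image('side')[175:245,250:340]
f=lambda i,s:cv2.convertScaleAbs(cv2.resize(i,None,fx=s,fy=s,interpolation=cv2.INTER_CUBIC)[:,:,::-1],alpha=1.5)
A=f(a,8.5);B=f(b,5)
W=max(A.shape[1],B.shape[1]);pad=lambda i:cv2.copyMakeBorder(i,0,0,0,W-i.shape[1],0)
cv2.imwrite('pics/c4.png',np.vstack([pad(A),pad(B)]));print(A.shape,B.shape)
E
```

```text
t: 6.33
tool_pos: [0.4707, 0.2378, 0.1962]
tool_rot: [0.639, 3.057, -0.007]
contact_force: [0.9, -0.1, 0.7]
opening: 0.0421
(238, 714, 3) (350, 450, 3)
```

View pics/c4.png

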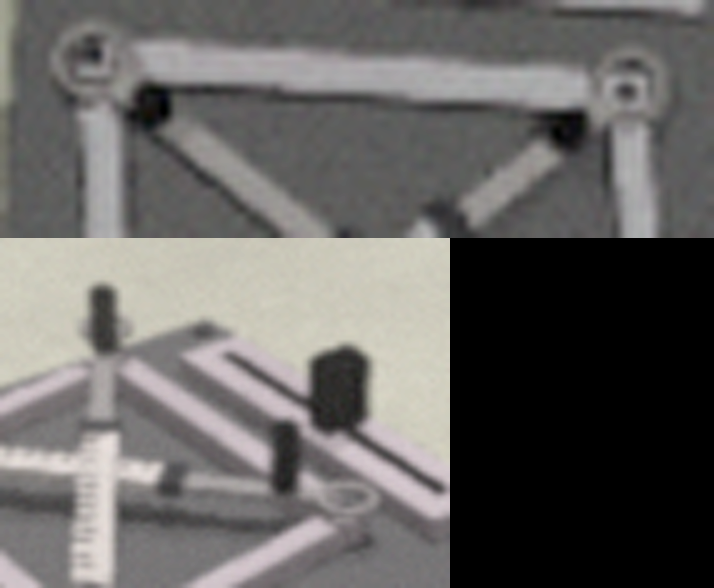

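Both rings surround their pins. The right ring is about 1 mm off and the left about 3–4 mm, the pin sitting toward its far side. I'll measure the left one more closely with averaged frames.

```bash
python3 - <<'E'
from h import *
m=np.mean([get_image('top').astype(float) for _ in range(8)],0)
np.save('m.npy',m)
f=lambda x0,y0:cv2.resize(m[y0:y0+18,x0:x0+18],None,fx=22,fy=22,interpolation=cv2.INTER_CUBIC)[:,:,::-1]*1.4
cv2.imwrite('pics/c5.png',np.hstack([f(234,196),f(297,199)]).clip(0,255))
# predicted pixel shift of 1mm
print(proj('top',[.604,.097,.043]),proj('top',[.614,.097,.043]),proj('top',[.604,.107,.043]),proj('top',[.604,.097,.048]),proj('top',[.592,-.1016,.031]),proj('top',[.592,-.1016,.036]))
E
```

```text
[242.57794678 203.94694279] [242.6193534  200.80222866] [239.40191638 203.92582587] [242.47393237 203.73422448] [305.28398167 208.60940911] [305.40405526 208.41518916][ WARN:0@2.655] global loadsave.cpp:1063 imwrite_ Unsupported depth image for selected encoder is fallbacked to CV_8U.
```

View pics/c5.png

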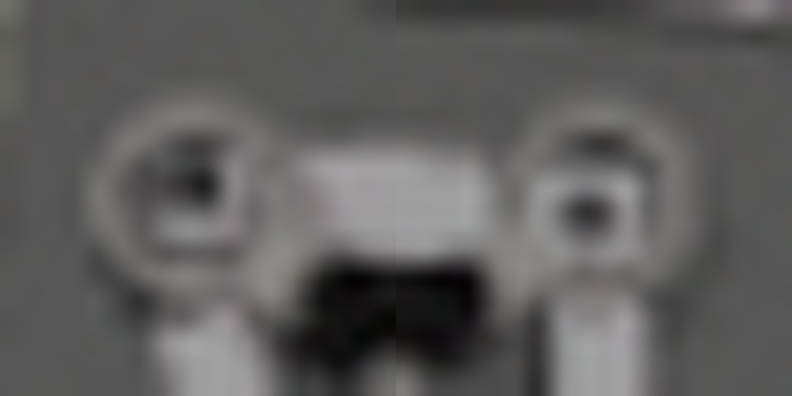

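The offsets are about 2.6 mm for the left ring and 2.2 mm for the right, both inside 6.5 mm. Next is the tally: closed fingers to its right, then push left.

```bash
python3 -m jog '[[0,0,3,0,0,-0.12,250],[0,0,3,0,0,-0.24,250],[0,0,3,0,0,-0.35,250],[0,0,3,0,0,-0.35,250]]'
python3 to.py .643 -.092 .16
```

```text
t: 7.17
tool_pos: [0.4725, 0.2334, 0.1645]
tool_rot: [0.101, 3.126, -0.014]
contact_force: [-0.5, -0.4, 0.6]
opening: 0.0018
shift cm [-19.1  -31.36   0.98] tilt [[-0.998, 0.065, 0.014], [0.065, 0.998, -0.009], [-0.014, -0.008, -1.0]] 7.1667
```

```bash
python3 -m jog '[[-19.1,-31.36,0.9,0,0,0,250],[-19.1,-31.36,0.9,0,0,0,250],[-19.1,-31.36,0.9,0,0,0,250],[-19.1,-31.36,0.9,0,0,0,250],[-19.1,-31.36,0.9,0,0,0,250],[-19.1,-31.36,0.9,0,0,0,250],[-19.1,-31.36,0.9,0,0,0,250],[-19.1,-31.36,0.9,0,0,0,250]]'
python3 -m jog '[[0,0,0,0,0,0,250],[0,0,0,0,0,0,250]]'
python3 to.py .643 -.092 .053
```

```text
t: 7.83
tool_pos: [0.6277, -0.064, 0.1617]
tool_rot: [0.108, 3.125, -0.014]
contact_force: [0.9, -0.1, 1.0]
opening: 0.0016
t: 8.0
tool_pos: [0.6284, -0.067, 0.1619]
tool_rot: [0.12, 3.124, -0.014]
contact_force: [-0.4, 0.2, 0.7]
opening: 0.0017
shift cm [-1.48 -2.29 10.94] tilt [[-0.997, 0.076, 0.015], [0.076, 0.997, -0.01], [-0.016, -0.008, -1.0]] 8.0
```

```bash
python3 -m jog '[[-1.48,-2.29,1,0,0,0,250],[-1.48,-2.29,1,0,0,0,250],[-1.48,-2.29,4,0,0,0,250],[-1.48,-2.29,8,0,0,0,250],[-1.48,-2.29,10.94,0,0,0,250],[-1.48,-2.29,10.94,0,0,0,250]]'
python3 to.py .6495 .012 .053; python3 to.py .65 .022 .053
```

```text
t: 8.5
tool_pos: [0.637, -0.0893, 0.0451]
tool_rot: [0.121, 3.138, -0.009]
contact_force: [-1.5, 1.1, -0.6]
opening: 0.0021
shift cm [-0.47 10.19 -0.84] tilt [[-0.997, 0.077, 0.001], [0.077, 0.997, -0.006], [-0.002, -0.006, -1.0]] 8.5
shift cm [-0.44 11.19 -0.85] tilt [[-0.997, 0.077, 0.001], [0.077, 0.997, -0.006], [-0.002, -0.006, -1.0]] 8.5
```

```bash
python3 -m jog '[[-0.4,1.2,-0.5,0,0,0,250],[-0.4,2.4,-0.5,0,0,0,250],[-0.4,3.6,-0.5,0,0,0,250],[-0.4,4.8,-0.5,0,0,0,250],[-0.4,6,-0.5,0,0,0,250],[-0.4,7.2,-0.5,0,0,0,250],[-0.4,8.4,-0.5,0,0,0,250],[-0.4,9.2,-0.5,0,0,0,250]]'
python3 to.py .65 .022 .05
python3 - <<'E'
from h import *
im=get_image('side');cv2.imwrite('pics/s6.png',cv2.convertScaleAbs(cv2.resize(im[150:285,225:355],None,fx=4.4,fy=4.4,interpolation=cv2.INTER_CUBIC)[:,:,::-1],alpha=1.5))
E
```

```text
t: 9.17
tool_pos: [0.6488, 0.0038, 0.0505]
tool_rot: [0.119, 3.136, -0.009]
contact_force: [0.5, -1.8, 1.5]
opening: 0.0014
shift cm [0.02 1.82 0.04] tilt [[-0.997, 0.076, 0.003], [0.076, 0.997, -0.006], [-0.004, -0.005, -1.0]] 9.1667
```

View pics/s6.png

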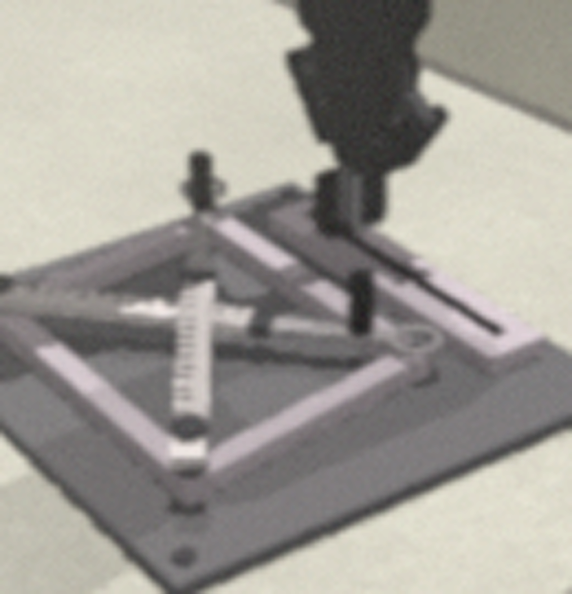

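The tally (around 335,205) is moving ahead of the fingers with about 2 N. I'll continue in small steps until the stop.

```bash
python3 -m jog '[[0,0.6,0,0,0,0,250],[0,1.2,0,0,0,0,250],[0,1.6,0,0,0,0,250],[0,1.6,0,0,0,0,250]]'; python3 -m jog '[[0,0.4,0,0,0,0,250],[0,0.8,0,0,0,0,250],[0,0.8,0,0,0,0,250]]'
```

```text
t: 9.55
tool_pos: [0.6496, 0.0217, 0.0497]
tool_rot: [0.118, 3.137, -0.006]
contact_force: [-1.0, 0.5, -0.2]
opening: 0.0014
t: 9.8
tool_pos: [0.65, 0.0267, 0.0498]
tool_rot: [0.117, 3.138, -0.017]
contact_force: [-2.0, -11.1, 2.1]
opening: 0.0019
```

The force rose to 11 N and the motion stalled, which is the end stop. Back off, retreat, verify.

```bash
python3 -m jog '[[0,-1.5,0,0,0,0,250],[0,-2.5,0,0,0,0,250],[0,-2.5,-4,0,0,0,250],[0,-2.5,-8,0,0,0,250],[0,-2.5,-12,0,0,0,250],[0,-2.5,-14,0,0,0,250]]'
python3 to.py .45 .3 .2
```

```text
t: 10.3
tool_pos: [0.6502, 0.0031, 0.1962]
tool_rot: [0.118, 3.13, -0.016]
contact_force: [1.2, -0.3, 1.2]
opening: 0.0018
shift cm [22.18 28.1  -0.87] tilt [[-0.997, 0.075, 0.009], [0.075, 0.997, -0.01], [-0.01, -0.01, -1.0]] 10.3
```

```bash
python3 -m jog '[[22,28,-0.9,0,0,0,250],[22,28,-0.9,0,0,0,250],[22,28,-0.9,0,0,0,250],[22,28,-0.9,0,0,0,250],[22,28,-0.9,0,0,0,250],[22,28,-0.9,0,0,0,250],[22,28,-0.9,0,0,0,250],[22,28,-0.9,0,0,0,250]]'
python3 -m jog '[[3,4,0,0,0,0,250],[3,4,0,0,0,0,250]]'
python3 - <<'E'
from h import *
m=np.mean([get_image('top').astype(float) for _ in range(8)],0)
o=cv2.resize(m[176:232,230:316],None,fx=9,fy=9,interpolation=cv2.INTER_CUBIC)[:,:,::-1]*1.4
cv2.imwrite('pics/t7.png',o.clip(0,255).astype(np.uint8))
E
```

```text
t: 10.97
tool_pos: [0.4622, 0.2823, 0.1998]
tool_rot: [0.119, 3.13, -0.014]
contact_force: [0.6, 0.6, 0.3]
opening: 0.0021
t: 11.13
tool_pos: [0.432, 0.3282, 0.1992]
tool_rot: [0.112, 3.132, -0.01]
contact_force: [-0.4, 0.3, -0.6]
opening: 0.0019
```

View pics/t7.png

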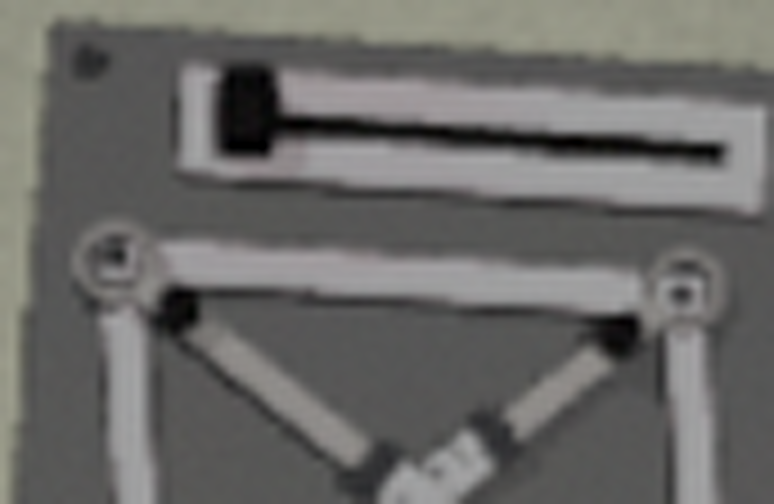

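The tally (248,110) sits at the left end, covering the end of the slot. Both rings (115,262 and 683,288) enclose their pins.

```bash
python3 -c "
from station import *
print(finish_job())"
```

```text
the job is handed in; nothing more can be done
None
```

Both rules are set, the tally is at the left end of its track, and the job was handed in at about 11.5 s of the 51 s allowed. The hand-in gives no verdict, so this rests on my own checks.

- **Rules:** I drew each rule out by its knob. The averaged top view taken before the tally was pushed put the left ring about 2.6 mm from its pin and the right about 2.2 mm. The limit is 6.5 mm. The last top view still showed both pins inside their rings.
- **Diagonals:** the top camera gave about 272 mm for the left (pivot_r to corner_l) and 236 mm for the right. The left is clearly longer, so I pushed the tally left.
- **Tally:** I pushed until the force rose to about 11 N and it stopped. The last top view shows it covering the left end of the slot.
- **Surroundings:** the bystanders lay well away from the arm's path, and I saw no sign of the frame shifting, though I did not re-measure either at the end. The arm was clear of everything at hand-in.

**Disagreements:** the two cameras differed by 2–5 mm in y. When I gripped the left knob, the tool also settled about 5 mm to the right of where I sent it. I allowed for both, and the close look showed no need to reset either ring.

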